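# Close the lamp box and hold a sample slide flush on the tilted reader

### The arm

A 6-joint arm with a two-finger parallel gripper is mounted at the origin on the work surface. World frame = base frame: x ahead of the robot, y to its left, z up, the work surface at z = 0. Lengths are in m, angles in rad, forces in N, time in s.
With the tool pointing down it reaches from about 0.4 to 0.825 m from the base axis. Payload 7 kg.
Tool frame: the origin (TCP) lies at the very end of the fingers, on their centre line; the grasp point (between the pads) lies 19 mm behind it; z points along the fingers, y is the line along which they close (so a half turn about z gives the same grasp; the last joint's range is limited). The gripper opens to 85 mm and grips with 20 to 120 N. Pads are 22 mm wide; open, the fingers measure 114 mm over their backs; the gripper's body (76 mm by 85 mm) begins 54 mm behind the grasp point. The pads swing forward as they close: fully open they stand 13 mm farther back than shut.
Start: joints at [-0.847, 0.359, 0.012, 0, -1.224, -0.288], TCP at [0.285, -0.612, 0.231] pointing down, gripper open.
Joint ranges: [-3.07, 3.07], [-1.43, 2.12], [-1.02, 1.25], [-3.03, 1.67], [-3.05, -0], [-3.03, 3.03]. Speed limits (rad/s): [2.39, 2.39, 3.01, 3.14, 3.14, 3.14].

### API

Orientations are given as a unit quaternion [w, x, y, z].
In Python, from plant import ctrl gives the robot as it stands.
- The arm moves only by the tool drive_tool, never from a script. Its arguments are lists of equal length, an entry for each row: "xyz": the shift along the tool's x, y, z in mm, a list of three; "rot": the turn, a rotation vector about the tool's x, y, z in rad, a list of three; "grip": the closure, from -1 (fully open) to 1 (shut). A call has 1 to 10 rows; each row shifts and turns the commanded pose from where the row before left it, along the tool's axes as they then stand; what a row does not reach is not made up. A row lasts 1/12 s, in which the tool goes at most 41.7 mm and 7.16 degrees, less where a joint would pass 70% of its speed; a pose out of reach is approached as far as the arm can. A call with a gripper value outside its range is refused whole. The fingers move at their own pace and stop on an object; "force" is the grip in N (left out, the last holds). Time passes only in rows, so rows that do not move let the fingers close. It gives the time, the measured TCP pose, the force, the opening and the grip force at its end, in the units of the state.
- ctrl.read_state(): the state, without advancing time (a new reading comes with each control period).
- ctrl.get_image(name): name is "scene" or "top" or "wrist"; returns the picture (480x640x3 uint8, blue, green, red); there is no depth.
- ctrl.camera_model(name): a dict with "camera_matrix" (3x3 intrinsics, pixels), "position" and "orientation" of the camera in the world. Camera axes: x right, y up, looking along -z (the intrinsics and any distortion apply to the point x, -y, -z); pixel columns grow to the right and rows downward; lengths in m; the calibration is good to about 2 mm. A picture is of the moment at which its call begins: read the wrist's pose just before it. camera_model takes no time and is no camera call; for the wrist camera it gives the pose at the moment of the call.
- ctrl.close_job(): hands the job in; it is judged then, once.
Trained networks look in the newest picture that a camera, given by its name, has taken for a name from the list of things; names that differ only in an ending like _2 or _b are one class to them, and where a whole thing is asked for, a point or a joint stands for the part that bears it (a point fixed in the world has none). Each returns a list of dicts, best first, with "score" (0 to 1); they miss things now and then, are a little off and sometimes report something else, mostly with a low value. They report only what shows in the picture. A call takes as long as a camera call. They do not tell look-alikes from the thing itself.
- ctrl.spot_in(target, camera): "bbox" ([left, top, right, bottom] in pixels, round what is visible of it).
- ctrl.cut_out(target, camera): "mask" (480x640 bool, what is visible of it) and "bbox" ([left, top, right, bottom] in pixels, round what is visible of it).
The state is a dict: "t": time; "qpos": joint angles; "dq": joint speeds; "effort": joint torques, N m; "tcp_pos": TCP position; "orientation": TCP orientation; "contact_force": force on the tool from outside, world axes, zero at the start; "torque": the same for the moment, N m; "opening": finger opening in m; "grasp_force": force on a finger pad.
Only numpy, scipy, OpenCV 4.12 (cv2) and the standard library are available. Lean on these libraries where they do the work, as an engineer would, in place of code of your own. Each camera call takes 0.05 s, during which the arm holds its last target. There are 200 camera calls.

### The job

Press the hinged cover of the lamp box down until it snaps fully shut past its catch. Then pick up the sample slide by its upright bar and hold it gently but firmly against the reader's sloping measuring face: underside flush all over, centred, long side running up and down the slope, so that the sprung face gives way by about half of its travel (5 mm) and does not hit its stop. Finish while still gripping and pressing the slide there, without letting go, and leave the bottle, tip box and vial rack where they stand.

Things in the scene. Friction and masses are not known exactly. Their poses are not given: they have to be found in the camera images.
- lamp_box: Fixed white open box, 150 (x, front to back) x 140 (y) x 85 mm high, walls 4 mm; stands on the bench on either the left or the right. Origin at the centre of its underside, front faces its -x. Its grey hinged cover lies on top, hinge along the rear (+x) top edge. A spring catch sits inside the front wall. Turned by up to 0.3 rad.
- cover (a joint): Angle of the lamp box's cover, rad: 0 shut, grows as it opens (starts 0.4 to 0.85; stiff hinge, stays where left). It meets a spring catch at about 0.13 and needs roughly 10 N down at the front edge to snap past, then stays near 0. Slab 150 mm from hinge to front edge, 140 mm wide, 8 mm thick; a tab 60 mm wide, 6 mm thick sticks out 16 mm more at the middle of the front edge.
- cover_press (a point): Point on the upper surface of the cover to press on, on its centre line, 142 mm from the hinge axis line and 8 mm above it in the cover's frame; turns with the cover (x from the front edge to the hinge, y along the hinge, z out of the upper surface).
- cover_hinge (a point): Middle of the cover's hinge axis, 85 mm above the bench; the axis is this frame's y; the frame turns with the cover.
- reader: Fixed reader stand on the other side: white base 150 (x) x 140 (y) x 28 mm high with two upright aluminium cheeks (34 mm long in x, 10 mm thick, tops at 89 mm, inner faces 94 mm apart) that carry a tilted table. Origin at the centre of the underside; its -x side is nearest the robot and the table is higher on that side. Turned by up to 0.3 rad.
- face_mid (a point): Centre of the reader's grey flat measuring face (round glass spot of 22 mm), 100 mm (x, along the slope) x 76 mm (y, level), about 95 mm above the bench. z is the outward normal, leaning away from the robot, to the reader's +x; x points down the slope (its far edge is the lower one). The slope differs each time, 0.2 to 0.5 rad from level, and is clamped tight. Moves with the face when pressed in.
- face (a joint): How far the sprung measuring face is pressed in along its normal, m: 0 free, 0.010 at its stop. Spring 1.5 N/mm with 1.5 N preload: 5 mm takes about 9 N. The face only slides; it does not tilt under the slide.
- slide: Loose sample slide (70 to 160 g): aluminium plate 76 (x) x 50 (y) x 5 mm, with a black upright grip bar on its middle, 44 mm long (x), 12 mm wide (y), from 5 to 42 mm above the underside. Origin at the centre of the underside, z up through the bar. Starts lying flat on the bench, bar up; the two ends are alike.
- bottle: Bystander: loose capped glass bottle, 70 mm across, 150 mm high; origin under its centre.
- tip_box: Bystander: loose pipette tip box 87 x 122 x 73 mm; origin under its centre.
- vial_rack: Bystander: loose white rack with amber vials 70 x 130 x 51 mm; origin under its centre.
There are look-alikes about, which are no part of the job. What is shaped like the lamp_box but orange or red is not meant.

How it is judged:
On the way, in this order (a step that is already met when the one before it is completed fails the run):
1. the cover of the lamp box is snapped shut past its catch (value of joint cover below 0.03 rad), for 0.2 s.
2. the slide is held flush on the measuring face, face pressed in part way (angle between the z axis of slide and the z axis of face_mid, either way round below 0.06 rad and angle between the x axis of slide and the x axis of face_mid, either way round below 0.17 rad and x of slide in the frame of face_mid between -0.012 and 0.012 m and y of slide in the frame of face_mid between -0.012 and 0.012 m and z of slide in the frame of face_mid between -0.003 and 0.003 m and value of joint face between 0.002 and 0.009 m and contact force between slide and face above 3 N and contact force between the fingers and slide above 4 N), for 0.3 s.
At the end, for the whole second after the job is handed in: Cover under 0.03 rad; gripper still holds the slide (over 4 N), still, on the face: planes within 0.06 rad and 3 mm, centred within 12 mm each way, long side within 0.17 rad of the slope, push over 3 N, face pressed in 2 to 9 mm (all of step 2 and value of joint cover below 0.03 rad and linear speed of slide below 0.01 m/s); the arm keeps its last pose, push and grip.
It fails at once if the capped glass bottle is moved by more than 25 mm (distance of bottle from where it was at the start of the episode above 0.025 m).
It fails at once if the pipette tip box is moved by more than 25 mm (distance of tip_box from where it was at the start of the episode above 0.025 m).
It fails at once if the vial rack is moved by more than 25 mm (distance of vial_rack from where it was at the start of the episode above 0.025 m).
It fails at once if the slide is forced on the face with more than 35 N (contact force between slide and face above 35 N).
It also fails if it takes over 48 s, if anything falls off the work surface, if the arm or the gripper's body presses on something with over 40 N, if the wrist force passes 120 N, or if a joint passes its speed limit or range.

## Working session

There is one attempt and no reset: what is moved stays moved. The work goes in short steps, Python scripts to look and compute and a tool call to move; the robot and the scene stay as the last step left them, time stands still between calls to the robot, and variables do not carry over. Pictures are saved under pics/ and viewed, at most 10 in all, crops included, and the job is handed in when it is done.

Besides the shell and the picture viewer there is one more tool, called after "Emit:" by a JSON object that holds its "op" and its "data". drive_tool: Moves the arm, as the interface text tells. Its arguments: {"type":"object","properties":{"xyz":{"type":"array"},"rot":{"type":"array"},"grip":{"type":"array"},"force":{"type":"number"}},"required":["xyz","rot","grip"]}

```bash
mkdir -p pics; ls; cat > h.py <<'E'
import numpy as np, cv2
from scipy.spatial.transform import Rotation as R
from plant import ctrl
def rot(q): return R.from_quat([q[1],q[2],q[3],q[0]])
def cam(n):
    m=ctrl.camera_model(n); return np.array(m["camera_matrix"]),np.array(m["position"]),rot(m["orientation"]).as_matrix(),m
def proj(n,P,c=None):
    K,p,M,_=c or cam(n); q=(np.atleast_2d(P)-p)@M; q=q*[1,-1,-1]; u=q@K.T; return u[:,:2]/u[:,2:]
def ray(n,uv,z,c=None):
    K,p,M,_=c or cam(n); uv=np.atleast_2d(uv); d=np.c_[uv,np.ones(len(uv))]@np.linalg.inv(K).T*[1,-1,-1]@M.T
    return p+d*((z-p[2])/d[:,2])[:,None]
E
python3 - <<'E'
from h import *
s=ctrl.read_state(); print(s)
for n in ["scene","top"]:
    im=ctrl.get_image(n); cv2.imwrite(f"pics/{n}0.png",im); print(n,cam(n)[3])
    for t in ["lamp_box","cover","reader","face_mid","slide","bottle","tip_box","vial_rack"]:
        print(t,[(round(d["score"],2),[int(x) for x in d["bbox"]]) for d in ctrl.spot_in(t,n)][:4])
E
```

```text
pics
{'t': 0.0, 'qpos': array([-8.46901225e-01,  3.59378234e-01,  1.10410756e-02, -3.33892023e-04,
       -1.22410947e+00, -2.88097109e-01]), 'dq': array([-2.72886382e-04,  1.92974513e-04,  3.30517778e-04,  5.86922309e-05,
        2.21148743e-05, -6.03015617e-04]), 'effort': array([-2.50962639e-04, -5.83329320e+01,  2.93421382e+01,  6.93641916e+00,
       -5.96478276e-03,  4.13653265e-05]), 'tcp_pos': array([ 0.28469787, -0.61147896,  0.23036447]), 'orientation': array([-2.62635200e-04, -2.16123192e-01,  9.76365741e-01,  7.97829975e-04]), 'contact_force': array([-0.02024132, -0.39680519,  0.2325705 ]), 'torque': array([-0.03230646,  0.02420816,  0.06119898]), 'grasp_force': 0.0, 'opening': 0.08534011696767677}
scene {'camera_matrix': array([[518.76358034,   0.        , 320.3073804 ],
       [  0.        , 518.76358034, 241.01467992],
       [  0.        ,   0.        ,   1.        ]]), 'position': array([1.14522826, 0.80301764, 0.74384485]), 'orientation': array([0.29351917, 0.15897628, 0.45382754, 0.82620434])}
lamp_box [(0.9, [291, 149, 349, 197]), (0.85, [113, 218, 190, 284]), (0.
[... 584 characters left out ...]
 228.14177176],
       [  0.        ,   0.        ,   1.        ]]), 'position': array([ 3.99519487e-01, -3.02696091e-04,  1.79610275e+00]), 'orientation': array([-0.69876329, -0.01825916,  0.02439302,  0.71470375])}
lamp_box [(0.9, [358, 171, 422, 232]), (0.9, [371, 91, 437, 161]), (0.85, [330, 255, 395, 322]), (0.76, [434, 158, 496, 221])]
cover [(0.87, [375, 90, 439, 159]), (0.8, [440, 159, 495, 222]), (0.79, [411, 299, 454, 349]), (0.62, [333, 258, 399, 321])]
reader [(0.95, [198, 167, 254, 225])]
face_mid [(0.6, [206, 175, 239, 211])]
slide [(0.69, [300, 227, 326, 257])]
bottle [(0.93, [297, 121, 323, 144])]
tip_box [(0.79, [445, 239, 495, 280])]
vial_rack [(0.91, [136, 237, 185, 277])]
```

View pics/scene0.png

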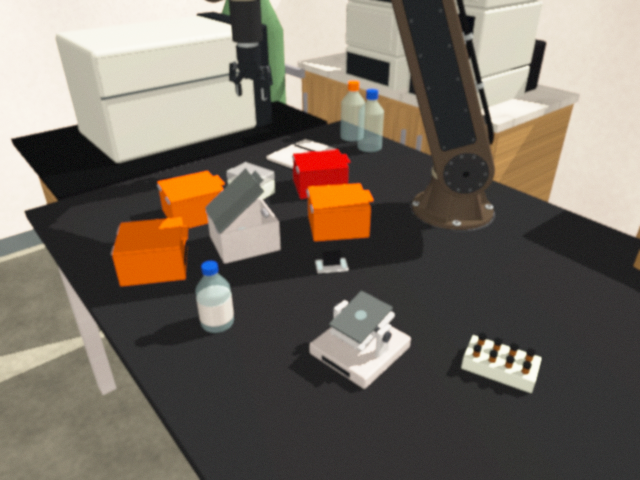

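View pics/top0.png

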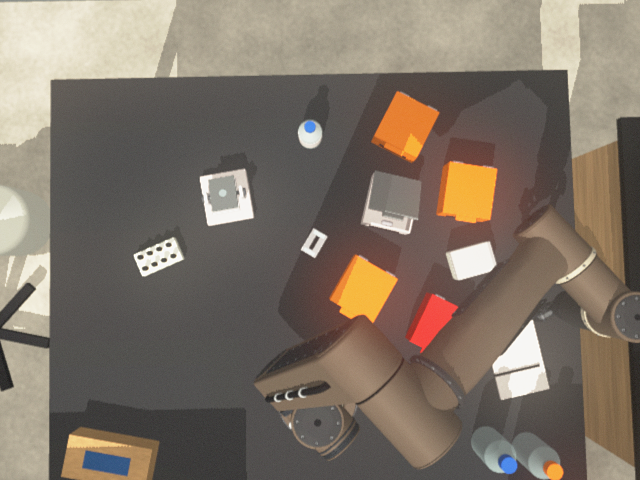

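The scene picture shows four orange or red boxes at about (190,197), (150,250), (340,210) and (320,172). A white box with a raised grey cover is at (243,217), the reader at (360,335), the slide at (331,262), the bottle at (215,300), the rack at (502,362) and a white tip box at (250,180). In the top view the white box is at (391,202) and orange or red ones at (406,125), (467,190), (363,288) and (432,320). Only the white one with the grey cover fits lamp_box, so I'll confirm it in a crop while fetching masks.

```bash
python3 - <<'E'
from h import *
a=cv2.imread("pics/top0.png")[150:270,190:430]; b=cv2.imread("pics/scene0.png")[150:400,190:430]
a=cv2.resize(a,None,fx=2,fy=2,interpolation=3)
c=np.vstack([cv2.resize(a,(560,280)),cv2.resize(b[0:130],(560,303),interpolation=3)])
cv2.imwrite("pics/crop1.png",c)
out={}
for n in ["scene","top"]:
    ctrl.get_image(n)
    for t in ["lamp_box","cover","reader","face_mid","slide","bottle","tip_box"]:
        for i,d in enumerate(ctrl.cut_out(t,n)[:4]):
            out[f"{n}-{t}-{i}"]=d["mask"]; m=d["mask"]; v,u=np.nonzero(m); print(n,t,i,round(d["score"],2),m.sum(),u.mean().round(1),v.mean().round(1),ray(n,[u.mean(),v.mean()],0.04)[0].round(3)[:2])
np.savez("masks.npz",**out)
E
```

```text
scene lamp_box 0 0.91 2414 189.5 196.7 [ 0.597 -0.486]
scene lamp_box 1 0.78 3261 339.1 211.9 [ 0.318 -0.14 ]
scene lamp_box 2 0.77 4385 150.7 251.3 [ 0.804 -0.284]
scene lamp_box 3 0.72 1957 319.0 170.1 [ 0.189 -0.389]
scene cover 0 0.78 2159 150.2 236.4 [ 0.776 -0.35 ]
scene cover 1 0.67 1485 339.3 198.4 [ 0.265 -0.2  ]
scene cover 2 0.65 1816 234.6 199.7 [ 0.504 -0.386]
scene cover 3 0.58 1407 191.3 186.9 [ 0.563 -0.541]
scene reader 0 0.91 5606 360.6 340.1 [0.617 0.271]
scene face_mid 0 0.94 1815 361.2 316.7 [0.569 0.221]
scene slide 0 0.72 512 331.5 262.7 [0.492 0.034]
scene bottle 0 0.8 2011 214.1 300.1 [ 0.777 -0.018]
scene tip_box 0 0.82 638 255.0 177.5 [ 0.378 -0.473]
top lamp_box 0 0.95 2734 404.9 127.0 [ 0.804 -0.283]
top lamp_box 1 0.92 2785 362.2 288.8 [ 0.323 -0.141]
top lamp_box 2 0.62 2813 391.7 203.0 [ 0.576 -0.236]
top lamp_box 3 0.6 3047 466.3 192.0 [ 0.604 -0.461]
top cover 0 0.84 2497 405.9 125.1 [ 0.81  -0.286]
top cover 1 0.77 2040 395.0 196.2 [ 0.596 -0.247]
top cover 2 0.7 1208 431.6 321.0 [ 0.224 -0.344]
top cover 3 0.58 2646 468.7 191.9 [ 0.604 -0.468]
top face_mid 0 0.59 880 222.4 193.5 [0.615 0.268]
top face_mid 1 0.38 1309 470.9 260.6 [ 0.399 -0.467]
top slide 0 0.64 425 313.5 242.9 [ 0.462 -0.001]
top bottle 0 0.67 562 309.4 133.8 [0.79  0.005]
top tip_box 0 0.88 1333 470.7 260.8 [ 0.398 -0.466]
```

View pics/crop1.png

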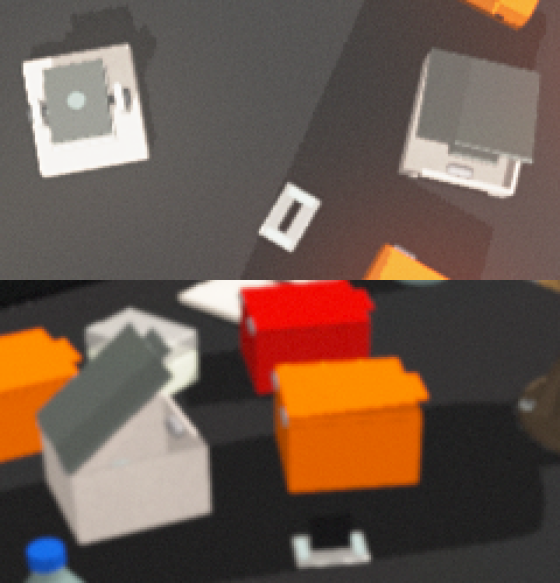

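The crop confirms it. The white box at top (391,202) has the raised grey cover and its front and catch facing the robot. The reader face (222,193) and slide (314,242) are clear.

```bash
cat >> h.py <<'E'
from scipy.optimize import differential_evolution, minimize
def box(x0,x1,y0,y1,z0,z1): return np.array([[x,y,z] for x in(x0,x1) for y in(y0,y1) for z in(z0,z1)])
def Tz(P,x,y,yaw,z=0): return R.from_euler("z",yaw).apply(P)+[x,y,z]
def sil(n,P,c,S=4):
    m=np.zeros((480*2,640*2),np.uint8); h=cv2.convexHull(proj(n,P,c).astype(np.float32))
    cv2.fillConvexPoly(m,np.round((h*2+0.5)*16).astype(np.int32),1,shift=4); return m
def iou(a,b): return (a&b).sum()/max(1,(a|b).sum())
def up(m): return cv2.resize(m.astype(np.uint8),(1280,960),interpolation=cv2.INTER_NEAREST)
def fit(items,bounds,seed=0,pop=12,it=60):
    # items: (cam,calib,mask,func(params)->list of convex point sets)
    items=[(n,c,up(m),f) for n,c,m,f in items]
    def cost(p):
        s=0
        for n,c,m,f in items:
            a=np.zeros_like(m)
            for P in f(p): a|=sil(n,P,c)
            s+=1-iou(a,m)
        return s/len(items)
    r=differential_evolution(cost,bounds,popsize=pop,maxiter=it,seed=seed,tol=1e-4,polish=False)
    r=minimize(cost,r.x,method="Nelder-Mead",options=dict(xatol=1e-4,fatol=1e-5)); return r.x,r.fun
E
cat > fit1.py <<'E'
from h import *
M=np.load("masks.npz"); C={n:cam(n) for n in("top","scene")}
cov=lambda p:Tz(R.from_euler("y",p[3]).apply(np.vstack([box(-.15,0,-.07,.07,0,.008),])),0,0,0)
def covP(p):
    out=[]
    for b in (box(-.15,0,-.07,.07,0,.008),box(-.166,-.15,-.03,.03,0,.006)):
        out.append(Tz(R.from_euler("y",p[3]).apply(b)+[.075,0,.085],p[0],p[1],p[2]))
    return out
lb=lambda p:[Tz(box(-.075,.075,-.07,.07,0,.085),*p[:3])]+covP(p)
p,f=fit([("top",C["top"],M["top-cover-1"],covP),("scene",C["scene"],M["scene-cover-2"],covP),("top",C["top"],M["top-lamp_box-2"],lb)],[(.5,.65),(-.32,-.16),(-.35,.35),(.3,.95)])
print("lamp",p.round(4),f)
def face(p): # x,y,z,yaw,slope
    return [Tz(R.from_euler("y",p[4]).apply(box(-.05,.05,-.038,.038,-.004,0)),p[0],p[1],p[3],p[2])]
p,f=fit([(n,C[n],M[n+"-face_mid-0"],face) for n in C],[(.55,.65),(.2,.32),(.085,.105),(-.35,.35),(.15,.55)])
print("face",p.round(4),f)
sl=lambda p:[Tz(box(-.038,.038,-.025,.025,0,.005),*p),Tz(box(-.022,.022,-.006,.006,0,.042),*p)]
for r in ((-1.6,0.),(0,1.6)):
    p,f=fit([(n,C[n],M[n+"-slide-0"],sl) for n in C],[(.4,.53),(-.06,.06),r]); print("slide",p.round(4),f)
print(cam("wrist")[1:3], C["top"][3].keys())
E
time python3 fit1.py
```

```text
lamp [ 0.5726 -0.2295 -0.2712  0.6503] 0.05483903300362247
face [0.6098 0.2603 0.0913 0.1502 0.2622] 0.04226148186859818
slide [ 4.638e-01 -4.000e-04 -5.681e-01] 0.09327999223541256
slide [4.644e-01 1.100e-03 1.000e-04] 0.2686132366870208
(array([ 0.2184952 , -0.64260091,  0.3745451 ]), array([[-4.22288956e-01, -8.68681799e-01, -2.58967122e-01],
       [ 9.06461165e-01, -4.04549882e-01, -1.21109658e-01],
       [ 4.40637050e-04, -2.85886910e-01,  9.58263263e-01]])) dict_keys(['camera_matrix', 'position', 'orientation'])
real	0m44.379s
user	0m34.610s
sys	0m10.249s
```

```bash
cat >> h.py <<'E'
def pose(z,y):
    z=np.array(z,float)/np.linalg.norm(z); y=np.array(y,float); y-=z*(y@z); y/=np.linalg.norm(y); return R.from_matrix(np.c_[np.cross(y,z),y,z])
def plan(pts,start=None):
    """pts: (xyz, R, nrows); prints rounded row shifts"""
    s=ctrl.read_state(); p,r=start or (np.array(s["tcp_pos"]),rot(s["orientation"])); X=[];W=[]
    for g,rg,n in pts:
        g=np.array(g,float)
        for k in range(n,0,-1):
            d=np.round(r.inv().apply((g-p)/k)*1000,1); w=np.round((r.inv()*rg).as_rotvec()/k,3)
            X.append([float(v) for v in d]);W.append([float(v) for v in w]); p=p+r.apply(d/1000); r=r*R.from_rotvec(w)
    for i in range(0,len(X),10): print("xyz",X[i:i+10],"\nrot",W[i:i+10])
    return p,r
LAMP=(.5726,-.2295,-.2712)
def press(th,dz=0,r=.142):
    v=R.from_euler("y",th).apply([-r,0,.008])+[.075,0,.085+dz]; return Tz(v,*LAMP)
E
python3 - <<'E'
from h import *
y=R.from_euler("z",LAMP[2]).apply([0,1,0]); D=pose([0,0,-1],y)
print(press(.65),press(0))
g=press(.65,.04); plan([(g,D,13)])
print(ctrl.read_state()["t"])
E
```

```text
[ 0.54061114 -0.22060548  0.17730514] [ 0.50804884 -0.21155152  0.093     ]
xyz [[-30.5, 19.0, 1.1], [-29.5, 20.6, 1.1], [-28.3, 22.2, 1.1], [-27.1, 23.7, 1.1], [-25.7, 25.1, 1.1], [-24.3, 26.5, 1.1], [-22.9, 27.7, 1.1], [-21.3, 28.9, 1.0], [-19.7, 30.1, 1.1], [-18.1, 31.1, 1.0]] 
rot [[0.0, -0.0, 0.054], [0.0, -0.0, 0.054], [0.0, -0.0, 0.054], [0.0, -0.0, 0.055], [0.0, -0.0, 0.054], [0.0, -0.0, 0.055], [0.0, -0.0, 0.054], [0.0, -0.0, 0.055], [0.0, -0.0, 0.054], [0.0, -0.0, 0.055]]
xyz [[-16.3, 32.0, 1.1], [-14.6, 32.9, 1.0], [-12.7, 33.7, 1.1]] 
rot [[0.0, -0.0, 0.054], [0.0, -0.0, 0.055], [0.0, -0.0, 0.054]]
1.7
```

Emit:
{"op": "drive_tool", "data": {"xyz": [[-30.5,19,1],[-29.5,20.5,1],[-28.5,22,1],[-27,23.5,1],[-25.5,25,1],[-24.5,26.5,1],[-23,27.5,1],[-21.5,29,1],[-19.5,30,1],[-18,31,1]], "rot": [[0,0,0.054],[0,0,0.054],[0,0,0.054],[0,0,0.055],[0,0,0.054],[0,0,0.055],[0,0,0.054],[0,0,0.055],[0,0,0.054],[0,0,0.055]], "grip": [1,1,1,1,1,1,1,1,1,1], "force": 30}}

```text
t: 2.53
tcp_pos: [0.4826, -0.3101, 0.2216]
orientation: [0.0, 0.055, 0.998, -0.0]
contact_force: [0.7, -0.9, 0.3]
opening: -0.0003
grasp_force: 0.0
```

Emit:
{"op": "drive_tool", "data": {"xyz": [[-16.5,32,1],[-14.5,33,1],[-12.5,33.5,1],[0,0,0]], "rot": [[0,0,0.054],[0,0,0.055],[0,0,0.054],[0,0,0]], "grip": [1,1,1,1]}}

```text
t: 2.87
tcp_pos: [0.5437, -0.2174, 0.2182]
orientation: [0.0, 0.135, 0.991, 0.0]
contact_force: [-0.6, -0.7, -0.5]
opening: -0.0002
grasp_force: 0.0
```

```bash
python3 - <<'E'
from h import *
y=R.from_euler("z",LAMP[2]).apply([0,1,0]); D=pose([0,0,-1],y)
s=ctrl.read_state(); print(s["tcp_pos"],s["qpos"],press(.65,.04))
im=ctrl.get_image("wrist"); cv2.imwrite("pics/w1.png",im)
plan([(press(.63),D,3)]+[(press(t,0),D,2) for t in (.45,.3,.15,.06,0)]); print(press(0))
E
```

```text
[ 0.54369909 -0.21735343  0.21815522] [-4.68160620e-02  2.21186259e-01 -2.11095431e-01 -3.81497239e-04
 -1.13752839e+00 -1.79467681e+00] [ 0.54061114 -0.22060548  0.21730514]
xyz [[1.0, -0.7, 14.3], [1.1, -0.7, 14.4], [1.0, -0.7, 14.3], [7.2, 0.0, 10.6], [7.2, 0.0, 10.6], [4.4, 0.0, 9.7], [4.5, 0.0, 9.6], [3.0, 0.0, 10.3], [2.9, 0.0, 10.2], [1.0, 0.0, 6.3]] 
rot [[0.0, 0.0, 0.001], [0.0, 0.0, 0.001], [0.0, 0.0, 0.001], [0.0, 0.0, 0.0], [0.0, 0.0, 0.0], [0.0, 0.0, 0.0], [0.0, 0.0, 0.0], [0.0, 0.0, 0.0], [0.0, 0.0, 0.0], [0.0, 0.0, 0.0]]
xyz [[1.1, 0.0, 6.3], [0.3, 0.0, 4.3], [0.4, 0.0, 4.2]] 
rot [[0.0, 0.0, 0.0], [0.0, 0.0, 0.0], [0.0, 0.0, 0.0]]
[ 0.50804884 -0.21155152  0.093     ]
```

View pics/w1.png

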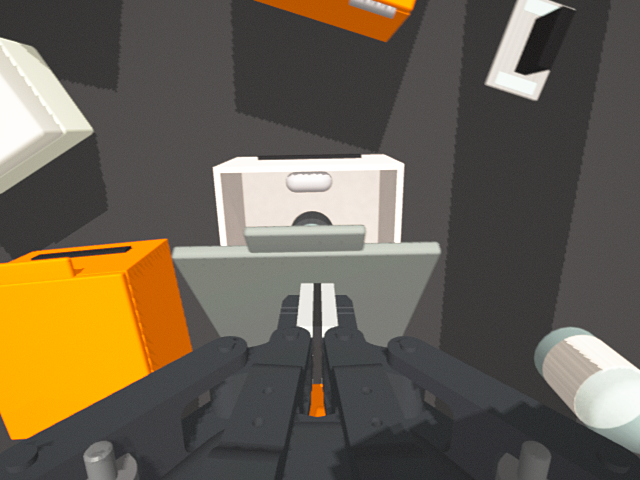

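The wrist view shows the closed fingers, tips at about (318,290), centred over the grey cover, whose tab is at (305,237) with the catch beyond it. The slide is at (530,50) and the bottle at (600,385), well clear. Now I press along the arc.

Emit:
{"op": "drive_tool", "data": {"xyz": [[1,-1,14.5],[1,-1,14.5],[1,-0.5,14.5],[7,0,10.5],[7,0,10.5],[4.5,0,9.5],[4.5,0,9.5],[3,0,10],[3,0,10]], "rot": [[0,0,0],[0,0,0],[0,0,0],[0,0,0],[0,0,0],[0,0,0],[0,0,0],[0,0,0],[0,0,0]], "grip": [1,1,1,1,1,1,1,1,1]}}

```text
t: 3.67
tcp_pos: [0.5092, -0.2155, 0.1143]
orientation: [0.0, 0.135, 0.991, -0.0]
contact_force: [-0.5, -0.5, 0.5]
opening: 0.0001
grasp_force: 0.2
```

Emit:
{"op": "drive_tool", "data": {"xyz": [[1,0,6],[1,0,6],[0.5,0,4],[0,0,4],[0,0,1]], "rot": [[0,0,0],[0,0,0],[0,0,0],[0,0,0],[0,0,0]], "grip": [1,1,1,1,1]}}

```text
t: 4.08
tcp_pos: [0.5066, -0.2145, 0.093]
orientation: [-0.001, 0.135, 0.991, 0.0]
contact_force: [-2.9, 0.8, 5.5]
opening: -0.0001
grasp_force: 3.1
```

Emit:
{"op": "drive_tool", "data": {"xyz": [[0,0,2],[0,0,2],[0,0,0],[0,0,0]], "rot": [[0,0,0],[0,0,0],[0,0,0],[0,0,0]], "grip": [1,1,1,1]}}

```text
t: 4.42
tcp_pos: [0.5067, -0.2147, 0.0924]
orientation: [0.0, 0.135, 0.991, -0.0]
contact_force: [-10.4, 6.0, 27.0]
opening: 0.0001
grasp_force: 13.4
```

The cover is down on a hard stop: z is 0.0924 with 27 N, which matches shut. I'll lift off and hover near the slide.

```bash
python3 - <<'E'
from h import *
a=-.568; y=[-np.sin(a),np.cos(a),0]; D=pose([0,0,-1],y); s=ctrl.read_state()
print(D.as_matrix().round(2))
p=s["tcp_pos"]+[0,0,.07]; plan([(p,rot(s["orientation"]),2),(np.array([.464,0,.14])-.05*D.as_matrix()[:,0],D,7)])
E
```

```text
[[-0.84  0.54  0.  ]
 [ 0.54  0.84  0.  ]
 [ 0.    0.   -1.  ]]
xyz [[-0.0, -0.0, -35.0], [-0.0, -0.0, -35.0], [7.2, 25.8, 3.2], [8.3, 25.5, 3.2], [9.4, 25.1, 3.2], [10.5, 24.7, 3.2], [11.5, 24.2, 3.1], [12.5, 23.8, 3.2], [13.6, 23.2, 3.1]] 
rot [[0.0, 0.0, 0.0], [0.0, 0.0, 0.0], [-0.0, 0.0, 0.043], [-0.0, 0.0, 0.042], [-0.0, 0.0, 0.043], [-0.0, 0.0, 0.042], [-0.0, 0.0, 0.043], [-0.0, 0.0, 0.042], [-0.0, 0.0, 0.043]]
```

Emit:
{"op": "drive_tool", "data": {"xyz": [[0,0,-35],[0,0,-35],[7,26,2],[8.5,25.5,2],[9.5,25,2],[10.5,24.5,2],[11.5,24,2],[12.5,24,2],[13.5,23,2],[0,0,0]], "rot": [[0,0,0],[0,0,0],[0,0,0.043],[0,0,0.042],[0,0,0.043],[0,0,0.042],[0,0,0.043],[0,0,0.042],[0,0,0.043],[0,0,0]], "grip": [1,1,0,-0.3,-0.3,-0.3,-0.3,-0.3,-0.3,-0.3]}}

```text
t: 5.25
tcp_pos: [0.5066, -0.0238, 0.1456]
orientation: [0.0, 0.281, 0.96, 0.0]
contact_force: [-0.5, -0.3, 0.2]
opening: 0.0557
grasp_force: 0.0
```

```bash
python3 - <<'E'
from h import *
im=ctrl.get_image("wrist"); c=cam("wrist"); cv2.imwrite("pics/w2.png",im)
sl=lambda p:[Tz(box(-.038,.038,-.025,.025,0,.005),*p),Tz(box(-.022,.022,-.006,.006,0,.042),*p)]
d=ctrl.cut_out("slide","wrist"); print([(x["score"],x["bbox"]) for x in d])
p,f=fit([("wrist",c,d[0]["mask"],sl)],[(.44,.49),(-.03,.03),(-.8,-.35)]); print(p.round(4),f)
for q in sl(p): cv2.polylines(im,[cv2.convexHull(proj("wrist",q,c).astype(np.float32)).astype(np.int32)],True,(0,0,255),1)
cv2.imwrite("pics/w2o.png",im)
im=ctrl.get_image("scene"); cv2.imwrite("pics/s2.png",im)
b=cv2.imread("pics/s2.png")[150:270,190:350]; w=cv2.imread("pics/w2o.png")
cv2.imwrite("pics/c2.png",np.hstack([cv2.resize(w,(480,360)),cv2.resize(b,(320,240),interpolation=3)[:, :].repeat(1,0) if False else cv2.copyMakeBorder(cv2.resize(b,(320,240),interpolation=3),0,120,0,0,0)]))
s=ctrl.read_state();print(s["tcp_pos"],s["opening"],s["t"])
E
```

```text
[(0.76, [273.8, 100.9, 345.4, 209.3])]
[ 0.4621 -0.0028 -0.5637] 0.022180020065930894
[ 0.50642281 -0.02681982  0.14573588] 0.05540034547098587 5.4
```

View pics/c2.png

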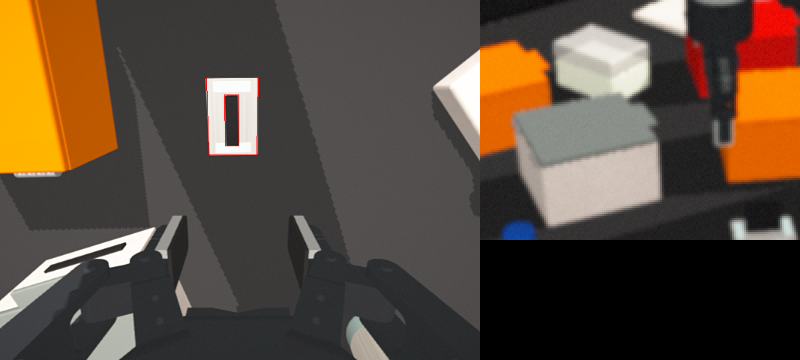

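The right pane shows the lamp box cover lying flat and shut. The left pane shows the slide at wrist (232,116), scaled, with the model outline matching. The arm was still settling in that frame, so I'll remeasure the slide.

```bash
python3 - <<'E'
from h import *
im=ctrl.get_image("wrist"); c=cam("wrist")
sl=lambda p:[Tz(box(-.038,.038,-.025,.025,0,.005),*p),Tz(box(-.022,.022,-.006,.006,0,.042),*p)]
d=ctrl.cut_out("slide","wrist")
p,f=fit([("wrist",c,d[0]["mask"],sl)],[(.44,.49),(-.03,.03),(-.8,-.35)]); print(p.round(4),f)
a=p[2]; D=pose([0,0,-1],[-np.sin(a),np.cos(a),0])
print(ctrl.read_state()["tcp_pos"])
plan([([*p[:2],.08],D,3),([*p[:2],.012],D,3)])
E
```

```text
[ 0.4617 -0.002  -0.5588] 0.016435615263684422
[ 0.5063907  -0.02762603  0.1457472 ]
xyz [[17.1, -0.8, 21.9], [17.1, -0.8, 21.9], [17.2, -0.7, 22.0], [-0.0, -0.0, 22.7], [-0.0, -0.0, 22.6], [-0.0, -0.0, 22.7]] 
rot [[-0.0, -0.0, -0.004], [-0.0, -0.0, -0.003], [-0.0, -0.0, -0.004], [-0.0, -0.0, 0.0], [-0.0, -0.0, 0.0], [-0.0, -0.0, 0.0]]
```

Emit:
{"op": "drive_tool", "data": {"xyz": [[17,-1,22],[17,-1,22],[17,-0.5,22],[0,0,22.5],[0,0,22.5],[0,0,22.5],[0,0,0]], "rot": [[0,0,-0.004],[0,0,-0.003],[0,0,-0.004],[0,0,0],[0,0,0],[0,0,0],[0,0,0]], "grip": [-0.3,-0.3,-0.3,-0.3,-0.3,-0.3,-0.3]}}

```text
t: 6.08
tcp_pos: [0.4596, -0.0035, 0.0091]
orientation: [-0.002, 0.276, 0.961, -0.002]
contact_force: [-0.9, -0.6, -0.5]
opening: 0.0554
grasp_force: 0.0
```

Emit:
{"op": "drive_tool", "data": {"xyz": [[0,0,0],[0,0,0],[0,0,0],[0,0,0],[0,0,0],[0,0,0]], "rot": [[0,0,0],[0,0,0],[0,0,0],[0,0,0],[0,0,0],[0,0,0]], "grip": [1,1,1,1,1,1], "force": 60}}

```text
t: 6.58
tcp_pos: [0.4631, -0.0017, 0.0137]
orientation: [0.001, 0.275, 0.961, 0.001]
contact_force: [-0.6, -0.9, 7.8]
opening: 0.0113
grasp_force: 59.3
```

Emit:
{"op": "drive_tool", "data": {"xyz": [[0,0,-10],[0,0,-20],[0,0,-30],[0,0,0]], "rot": [[0,0,0],[0,0,0],[0,0,0],[0,0,0]], "grip": [1,1,1,1]}}

```text
t: 6.92
tcp_pos: [0.465, -0.001, 0.0773]
orientation: [0.003, 0.275, 0.961, 0.002]
contact_force: [0.7, 0.1, -1.0]
opening: 0.011
grasp_force: 58.6
```

```bash
python3 - <<'E'
from h import *
a=.15; D=pose([0,0,-1],[-np.sin(a),np.cos(a),0])
s=ctrl.read_state(); print(s["tcp_pos"],s["opening"],s["contact_force"])
plan([([.50,.03,.2],D,5),(np.array([.61+.09,.26+.013,.21]),D,10)])
E
```

```text
[ 0.46499128 -0.00096099  0.07728309] 0.01097712249083071 [ 0.65082658  0.0840086  -1.03229222]
xyz [[-2.8, 9.1, -24.5], [-4.0, 8.6, -24.5], [-5.2, 7.9, -24.5], [-6.2, 7.1, -24.5], [-7.1, 6.2, -24.5], [-23.4, 21.0, -1.0], [-23.4, 21.0, -1.0], [-23.4, 21.0, -1.0], [-23.4, 21.0, -1.0], [-23.4, 21.1, -1.0]] 
rot [[0.001, 0.001, -0.141], [0.001, 0.001, -0.141], [0.001, 0.002, -0.142], [0.0, 0.001, -0.141], [0.001, 0.002, -0.142], [-0.0, -0.0, 0.0], [-0.0, -0.0, 0.0], [-0.0, -0.0, 0.0], [-0.0, -0.0, 0.0], [-0.0, -0.0, 0.0]]
xyz [[-23.4, 21.0, -1.0], [-23.4, 21.1, -1.0], [-23.4, 21.0, -1.1], [-23.4, 21.1, -1.0], [-23.4, 21.0, -1.1]] 
rot [[-0.0, -0.0, 0.0], [-0.0, -0.0, 0.0], [-0.0, -0.0, 0.0], [-0.0, -0.0, 0.0], [-0.0, -0.0, 0.0]]
```

Emit:
{"op": "drive_tool", "data": {"xyz": [[0,0,-19],[0,0,-19],[0,0,-19],[0,0,-19],[0,0,-19],[0,0,-19],[0,0,-19]], "rot": [[0,0.001,-0.101],[0,0.001,-0.101],[0,0.001,-0.101],[0,0.001,-0.101],[0,0.001,-0.101],[0,0.001,-0.101],[0,0.001,-0.101]], "grip": [1,1,1,1,1,1,1]}}

```text
t: 7.5
tcp_pos: [0.4622, -0.002, 0.2069]
orientation: [-0.003, -0.077, 0.997, 0.001]
contact_force: [-0.1, 0.3, -1.3]
opening: 0.0113
grasp_force: 58.6
```

Emit:
{"op": "drive_tool", "data": {"xyz": [[-27,23.5,0],[-27,23.5,0],[-27,23.5,0],[-27,23.5,0],[-27,23.5,0],[-27,23.5,0],[-27,23.5,0],[-27,23.5,0],[-27,23.5,0],[-27,23.5,0]], "rot": [[0,0,0],[0,0,0],[0,0,0],[0,0,0],[0,0,0],[0,0,0],[0,0,0],[0,0,0],[0,0,0],[0,0,0]], "grip": [1,1,1,1,1,1,1,1,1,1]}}

```text
t: 8.33
tcp_pos: [0.6954, 0.2718, 0.2045]
orientation: [-0.003, -0.074, 0.997, 0.001]
contact_force: [0.0, 0.1, -1.1]
opening: 0.011
grasp_force: 58.7
```

Emit:
{"op": "drive_tool", "data": {"xyz": [[0,0,0],[0,0,0],[0,0,0],[0,0,0],[0,0,0]], "rot": [[0,0,0],[0,0,0],[0,0,0],[0,0,0],[0,0,0]], "grip": [1,1,1,1,1]}}

```text
t: 8.75
tcp_pos: [0.6943, 0.2697, 0.2052]
orientation: [-0.003, -0.074, 0.997, 0.001]
contact_force: [-0.1, -0.8, -1.0]
opening: 0.0113
grasp_force: 58.7
```

```bash
cat > face.py <<'E'
from h import *
import sys
im=ctrl.get_image("wrist"); c=cam("wrist"); s=ctrl.read_state(); print(s["tcp_pos"],s["orientation"],s["opening"],s["contact_force"],s["t"])
np.savez("wr.npz",K=c[0],p=c[1],M=c[2])
d=ctrl.cut_out("face_mid","wrist"); print([(x["score"],x["bbox"]) for x in d])
e=ctrl.cut_out("slide","wrist"); print([(x["score"],x["bbox"]) for x in e])
face=lambda p:[Tz(R.from_euler("y",p[4]).apply(box(-.05,.05,-.038,.038,-.001,0)),p[0],p[1],p[3],p[2])]
o=im.copy()
if d:
    M=np.load("masks.npz"); C={n:cam(n) for n in("top","scene")}; B=[(.58,.64),(.23,.29),(.082,.108),(0,.3),(.15,.55)]
    W=[("wrist",c,d[0]["mask"],face)]; T=[(n,C[n],M[n+"-face_mid-0"],face) for n in C]
    for it in (W,W+T,W+W+T): p,f=fit(it,B); print(p.round(4),round(f,4))
    for q in face(p): cv2.polylines(o,[cv2.convexHull(proj("wrist",q,c).astype(np.float32)).astype(np.int32)],True,(0,0,255),1)
    o[d[0]["mask"]]=o[d[0]["mask"]]//2+np.uint8([0,100,0])
    if e: np.savez("m2.npz",f=d[0]["mask"],s=e[0]["mask"])
cv2.imwrite(f"pics/{sys.argv[1]}.png",o); cv2.imwrite(f"pics/{sys.argv[1]}raw.png",im)
E
python3 face.py w3
```

```text
[0.69429392 0.2697416  0.20519481] [-0.00282081 -0.07407659  0.99724777  0.0012599 ] 0.011249401789349528 [-0.29954488 -0.20980939 -0.93397649] 8.8
[(0.7, [256.9, 12.9, 384.6, 179.8]), (0.6, [252.5, 205.7, 373.1, 392.7])]
[(0.62, [255.1, 206.7, 373.4, 392.6])]
[0.6092 0.2595 0.0938 0.1532 0.2427] 0.0091
[0.6095 0.26   0.0905 0.16   0.2652] 0.0458
[0.6091 0.2598 0.0914 0.1651 0.2577] 0.0417
```

View pics/w3.png

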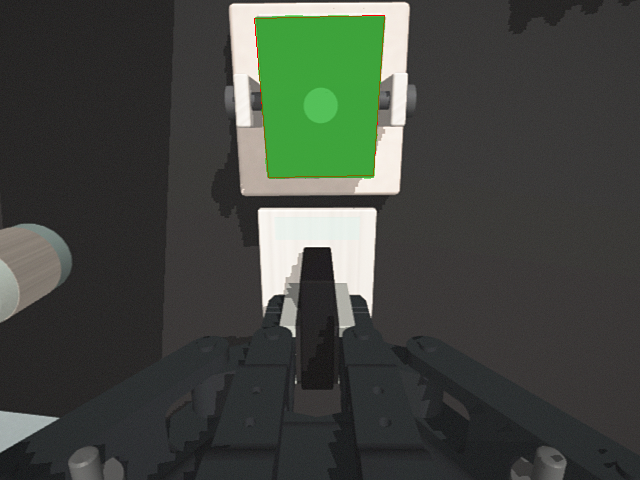

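The wrist view shows the reader face, mask (256,13) to (384,180), outlined very well by the fit. The slide hangs straight in the fingers with its front edge at row 208. I'll check the slide's pose in the hand, then view the face from a second angle for the slope.

```bash
cat > hand.py <<'E'
from h import *
from scipy.optimize import least_squares
w=np.load("wr.npz"); c=(w["K"],w["p"],w["M"],0); s=ctrl.read_state(); tp,tr=np.array(s["tcp_pos"]),rot(s["orientation"])
im=cv2.cvtColor(cv2.imread("pics/w3raw.png"),cv2.COLOR_BGR2GRAY).astype(np.float32)
g=lambda pts:cv2.cornerSubPix(im,np.float32(pts).reshape(-1,1,2),(4,4),(-1,-1),(3,50,.01)).reshape(-1,2)
obs=g([[259,208],[376,208],[304,247],[331,247],[299,389],[336,389]])
# slide in tool: rows mirrored: slide x=tool x, slide y=-tool y, slide z=-tool z
P=np.array([[.038,.025,0],[.038,-.025,0],[.022,.006,.042],[.022,-.006,.042],[-.022,.006,.042],[-.022,-.006,.042]])
def pr(q): return proj("wrist",tp+tr.apply((R.from_euler("xyz",[np.pi,q[3],q[4]])).apply(P)+[q[0],q[1],q[2]]),c)
nom=[-.001,0,.0137,0,0]; print(obs.round(1).tolist()); print(pr(nom).round(1).tolist())
r=least_squares(lambda q:(pr(q)-obs).ravel(),nom); print(r.x.round(4),r.fun.reshape(-1,2).round(1).tolist())
E
python3 hand.py
```

```text
[[257.79998779296875, 208.8000030517578], [375.29998779296875, 208.3000030517578], [303.79998779296875, 247.10000610351562], [329.70001220703125, 246.89999389648438], [301.79998779296875, 389.1000061035156], [336.0, 389.0]]
[[259.3, 211.3], [374.3, 211.3], [299.0, 285.6], [334.5, 285.6], [300.7, 394.2], [332.9, 394.2]]
[ 0.0022  0.0005  0.0007 -0.3098 -0.0134] [[0.9, 0.8], [-0.4, -0.2], [-6.0, 0.8], [6.1, 0.5], [-2.3, -0.7], [1.8, -1.0]]
```

```bash
sed -i 's/\[.022,.006,.042\],\[.022,-.006,.042\]/[.022,.006,.005],[.022,-.006,.005]/' hand.py; python3 hand.py
python3 - <<'E'
from h import *
# second view: tilted tool from lower side, farther/higher
a=.155; f=np.array([.6092,.2596,.093]); x=np.array([np.cos(a),np.sin(a),0])
D=pose([0,0,-1],[-np.sin(a),np.cos(a),0])*R.from_euler("y",0)
print(D.as_matrix().round(2))
n=np.array([np.sin(.25)*x[0],np.sin(.25)*x[1],np.cos(.25)])
G=pose(-n,[-np.sin(a),np.cos(a),0])
plan([(f+.13*x+[0,0,.135],G,5)])
E
```

```text
[[257.79998779296875, 208.8000030517578], [375.29998779296875, 208.3000030517578], [303.79998779296875, 247.10000610351562], [329.70001220703125, 246.89999389648438], [301.79998779296875, 389.1000061035156], [336.0, 389.0]]
[[259.3, 211.3], [374.3, 211.3], [303.0, 249.9], [330.6, 249.9], [300.7, 394.2], [332.9, 394.2]]
[ 0.0008  0.0004  0.0169  0.1109 -0.0131] [[0.8, 0.2], [-0.7, -0.8], [-0.6, -0.0], [1.1, -0.2], [1.5, 0.4], [-2.0, 0.2]]
[[-0.99 -0.15  0.  ]
 [-0.15  0.99  0.  ]
 [-0.    0.   -1.  ]]
xyz [[-8.8, 0.7, -4.6], [-8.6, 0.6, -5.1], [-8.3, 0.6, -5.5], [-8.1, 0.7, -5.8], [-7.7, 0.6, -6.3]] 
rot [[0.001, 0.049, -0.001], [0.001, 0.049, -0.001], [0.001, 0.049, -0.001], [0.0, 0.049, -0.002], [0.001, 0.049, -0.001]]
```

```bash
cat >> hand.py <<'E'
for dz in (.0125,.0137,.015):
    r=least_squares(lambda q:(pr([q[0],q[1],dz,q[2],q[3]])-obs).ravel()*[.3,1]*6,[0,0,0,0]); print(dz,r.x.round(4),(r.fun/6).reshape(-1,2).round(1)[:,1].tolist())
E
sed -i 's/least_squares(lambda q:(pr(\[q\[0\],q\[1\],dz/least_squares(lambda q:(pr([q[0],q[1],dz/' hand.py; python3 hand.py | tail -3
```

```text
[[257.79998779296875, 208.8000030517578], [375.29998779296875, 208.3000030517578], [303.79998779296875, 247.10000610351562], [329.70001220703125, 246.89999389648438], [301.79998779296875, 389.1000061035156], [336.0, 389.0]]
[[259.3, 211.3], [374.3, 211.3], [303.0, 249.9], [330.6, 249.9], [300.7, 394.2], [332.9, 394.2]]
[ 0.0008  0.0004  0.0169  0.1109 -0.0131] [[0.8, 0.2], [-0.7, -0.8], [-0.6, -0.0], [1.1, -0.2], [1.5, 0.4], [-2.0, 0.2]]Traceback (most recent call last):
  File "hand.py", line 13, in <module>
    r=least_squares(lambda q:(pr([q[0],q[1],dz,q[2],q[3]])-obs).ravel()*[.3,1]*6,[0,0,0,0]); print(dz,r.x.round(4),(r.fun/6).reshape(-1,2).round(1)[:,1].tolist())
    return func(*args, **kwargs)
    vector_fun = VectorFunction(
        fun_wrapped,
    ...<6 lines>...
        workers=workers
    )
    self._update_fun()
    ~~~~~~~~~~~~~~~~^^
    self.f = self.fun_wrapped(xp_copy(self.x))
             ~~~~~~~~~~~~~~~~^^^^^^^^^^^^^^^^^
    return np.atleast_1d(self.fun(x))
                         ~~~~~~~~^^^
    return self.f(x, *self.args, **self.kwargs)
           ~~~~~~^^^^^^^^^^^^^^^^^^^^^^^^^^^^^^
  File "hand.py", line 13, in <lambda>
    r=least_squares(lambda q:(pr([q[0],q[1],dz,q[2],q[3]])-obs).ravel()*[.3,1]*6,[0,0,0,0]); print(dz,r.x.round(4),(r.fun/6).reshape(-1,2).round(1)[:,1].tolist())
                             ~~~~~~~~~~~~~~~~~~~~~~~~~~~~~~~~~~~~~~~~~~^~~~~~~
ValueError: operands could not be broadcast together with shapes (12,) (2,)
```

Emit:
{"op": "drive_tool", "data": {"xyz": [[-9,0.5,-4.5],[-8.5,0.5,-5],[-8.5,0.5,-5.5],[-8,0.5,-6],[-7.5,0.5,-6],[0,0,0],[0,0,0],[0,0,0],[0,0,0]], "rot": [[0.001,0.049,-0.001],[0.001,0.049,-0.001],[0.001,0.049,-0.001],[0,0.049,-0.001],[0,0.049,-0.001],[0,0,0],[0,0,0],[0,0,0],[0,0,0]], "grip": [1,1,1,1,1,1,1,1,1]}}

```text
t: 9.65
tcp_pos: [0.7374, 0.2795, 0.2276]
orientation: [-0.124, -0.076, 0.989, -0.009]
contact_force: [-0.7, -0.2, -0.3]
opening: 0.0107
grasp_force: 58.7
```

```bash
cp wr.npz wr1.npz; cp m2.npz m1.npz; python3 face.py w4
cat > both.py <<'E'
from h import *
face=lambda p:[Tz(R.from_euler("y",p[4]).apply(box(-.05,.05,-.038,.038,-.001,0)),p[0],p[1],p[3],p[2])]
it=[]
for k,m in (("wr1","m1"),("wr","m2")):
    w=np.load(k+".npz"); it.append(("wrist",(w["K"],w["p"],w["M"],0),np.load(m+".npz")["f"],face))
B=[(.58,.64),(.23,.29),(.082,.108),(0,.3),(.15,.55)]
for i in (it[:1],it[1:],it): print([x.round(4) if hasattr(x,"round") else x for x in fit(i,B)])
E
python3 both.py
```

```text
[0.73736924 0.27954729 0.22800302] [-0.12420684 -0.07652574  0.98925628 -0.00940641] 0.011063375625783677 [-0.02045176  0.85125585 -0.72585046] 9.7
[(0.7, [266.5, 23.7, 367.4, 163.7])]
[(0.92, [255.5, 207.2, 376.2, 392.5])]
[0.6088 0.2594 0.093  0.157  0.2597] 0.0056
[0.6087 0.2596 0.0902 0.1579 0.2884] 0.0449
[0.6087 0.2597 0.0909 0.1584 0.2924] 0.0383
[array([0.6092, 0.2595, 0.0938, 0.1532, 0.2427]), np.float64(0.0091)]
[array([0.6088, 0.2594, 0.093 , 0.157 , 0.2597]), np.float64(0.0056)]
[array([0.6091, 0.2595, 0.0941, 0.1545, 0.2408]), np.float64(0.0081)]
```

```bash
sed -i 's/-obs).ravel()\*\[.3,1\]\*6/-obs)*[.3,1]).ravel()/; s/least_squares(lambda q:(pr(\[q\[0\],q\[1\],dz/least_squares(lambda q:((pr([q[0],q[1],dz/; s/(r.fun\/6)/r.fun/' hand.py; python3 hand.py | tail -3; sed 's/w3raw/w4raw/' hand.py | python3 - | tail -3
```

```text
0.0125 [-0.0001  0.0004 -0.0993 -0.007 ] [0.3, -0.0, -0.2, -0.3, 0.1, 0.1]
0.0137 [-0.0002  0.0004 -0.0681 -0.007 ] [0.3, -0.0, -0.2, -0.2, 0.1, 0.1]
0.015 [-0.0002  0.0004 -0.0286 -0.0071] [0.2, -0.1, -0.2, -0.2, 0.1, 0.1]
0.0125 [-0.0001  0.0004 -0.099  -0.0116] [0.4, 0.3, -0.4, -0.6, 0.2, 0.0]
0.0137 [-0.0002  0.0004 -0.0677 -0.0116] [0.3, 0.3, -0.3, -0.6, 0.2, 0.0]
0.015 [-0.0002  0.0004 -0.0281 -0.0116] [0.3, 0.2, -0.3, -0.5, 0.2, 0.0]
```

```bash
cat > edge.py <<'E'
from h import *
from scipy.optimize import least_squares
w=np.load("wr.npz"); c=(w["K"],w["p"],w["M"],0); s=ctrl.read_state(); tp,tr=np.array(s["tcp_pos"]),rot(s["orientation"])
xs=np.linspace(-.01,.036,8)
for f in ("w3raw","w4raw"):
    im=cv2.cvtColor(cv2.imread(f"pics/{f}.png"),6).astype(float); L=[]
    for side,(a,b) in enumerate(((240,272),(362,394))):
        pts=[]
        for v in range(216,300,2):
            row=im[v-1:v+2,a:b].mean(0); row=row if side==0 else row[::-1]
            t=(row.min()+row.max())/2; k=np.argmax(row>t); 
            if k==0: continue
            u=k-1+(t-row[k-1])/(row[k]-row[k-1]); pts.append([a+u if side==0 else b-1-u,v])
        pts=np.array(pts); q=np.polyfit(pts[:,1],pts[:,0],1); 
        for _ in range(3):
            r=pts[:,0]-np.polyval(q,pts[:,1]); k=abs(r)<2*r.std()+.05; q=np.polyfit(pts[k,1],pts[k,0],1)
        L.append(q); print(f,side,q.round(4),k.sum(),r[k].std().round(2))
    def res(q):
        out=[]
        for side,sy in enumerate((1,-1)):
            P=np.c_[xs,np.full(8,sy*.025),np.full(8,.005)]
            uv=proj("wrist",tp+tr.apply(R.from_euler("xyz",[np.pi,q[2],q[3]]).apply(P)+[0,q[0],q[1]]),c)
            out.append(uv[:,0]-np.polyval(L[side],uv[:,1]))
        return np.concatenate(out)
    r=least_squares(res,[0,.0137,0,0],x_scale=[.01]*4); print("dy dz pitch yaw",r.x.round(4),abs(r.fun).max().round(2))
E
python3 edge.py
```

```text
w3raw 0 [5.120000e-02 2.465151e+02] 42 0.12
w3raw 1 [-4.530000e-02  3.856805e+02] 42 0.11
dy dz pitch yaw [ 0.0001  0.0144  0.0077 -0.0028] 0.0
w4raw 0 [5.260000e-02 2.461148e+02] 42 0.12
w4raw 1 [-4.550000e-02  3.859178e+02] 42 0.11
dy dz pitch yaw [ 0.0002  0.0142  0.0116 -0.0034] 0.0
```

Slide in hand: dz is about 14 mm, pitch about 0.01 and it is centred. The face has slope 0.25 and yaw 0.155. Approach to 25 mm standoff.

```bash
cat >> h.py <<'E'
def goal(h,a=.155,sl=.25,f=(.609,.2595,.0937)):
    n=R.from_euler("zy",[a,sl]).apply([0,0,1]) if False else np.array([np.sin(sl)*np.cos(a),np.sin(sl)*np.sin(a),np.cos(sl)])
    return np.array(f)+n*(.0142+h),pose(-n,[-np.sin(a),np.cos(a),0]),n
E
python3 - <<'E'
from h import *
g,G,n=goal(.025); print(g,n); plan([(g,G,7)])
E
```

```text
[0.61858197 0.26099721 0.13168137] [0.24443796 0.03819425 0.96891242]
xyz [[13.2, -0.0, 17.6], [13.2, -0.0, 17.6], [13.3, -0.0, 17.6], [13.2, -0.0, 17.6], [13.3, -0.1, 17.6], [13.2, -0.0, 17.6], [13.3, -0.1, 17.6]] 
rot [[0.0, 0.0, -0.0], [0.0, 0.0, -0.0], [0.0, 0.0, -0.0], [0.0, 0.0, -0.0], [0.0, 0.0, -0.0], [0.0, 0.0, -0.0], [0.001, 0.0, -0.0]]
```

Emit:
{"op": "drive_tool", "data": {"xyz": [[13,0,17.5],[13.5,0,17.5],[13,0,17.5],[13.5,0,17.5],[13,0,17.5],[13.5,0,17.5],[13,0,17.5],[0,0,0],[0,0,0],[0,0,0]], "rot": [[0,0,0],[0,0,0],[0,0,0],[0,0,0],[0,0,0],[0,0,0],[0,0,0],[0,0,0],[0,0,0],[0,0,0]], "grip": [1,1,1,1,1,1,1,1,1,1]}}

```text
t: 10.63
tcp_pos: [0.6198, 0.2614, 0.1324]
orientation: [-0.124, -0.077, 0.989, -0.009]
contact_force: [-0.1, 1.0, -0.6]
opening: 0.0112
grasp_force: 58.8
```

```bash
python3 - <<'E'
from h import *
g,G,n=goal(.0); s=ctrl.read_state(); print(s["tcp_pos"],s["contact_force"],s["torque"],(rot(s["orientation"]).inv()*G).as_rotvec()); plan([(g,G,5)])
E
```

```text
[0.61979098 0.26143985 0.13243571] [-0.05561208  0.95272177 -0.57958484] [ 0.17257477 -0.90834486 -0.03340393] [ 0.00053741  0.0006229  -0.00025878]
xyz [[0.2, -0.1, 5.2], [0.2, -0.0, 5.2], [0.2, -0.1, 5.2], [0.2, -0.0, 5.2], [0.3, -0.1, 5.2]] 
rot [[0.0, 0.0, -0.0], [0.0, 0.0, -0.0], [0.0, 0.0, -0.0], [0.0, 0.0, -0.0], [0.001, 0.001, -0.0]]
```

Emit:
{"op": "drive_tool", "data": {"xyz": [[0,0,5],[0,0,5],[0.5,0,5],[0.5,0,5],[0,0,4],[0,0,0],[0,0,0],[0,0,0]], "rot": [[0,0,0],[0,0,0],[0,0,0],[0,0,0],[0,0,0],[0,0,0],[0,0,0],[0,0,0]], "grip": [1,1,1,1,1,1,1,1]}}

```text
t: 11.3
tcp_pos: [0.6125, 0.26, 0.1083]
orientation: [-0.125, -0.076, 0.989, -0.01]
contact_force: [0.3, -0.5, -0.4]
opening: 0.0112
grasp_force: 59.0
```

```bash
python3 - <<'E'
from h import *
g,G,n=goal(.0); s=ctrl.read_state(); print(G.inv().apply(s["tcp_pos"]-g)*1000,s["contact_force"]@n,s["contact_force"],s["torque"])
E
```

```text
[ 0.17164753 -0.03455165 -0.85648571] -0.36137881432791813 [ 0.27052784 -0.47906683 -0.42233796] [ 0.02212131 -0.78720701  0.0273863 ]
```

Emit:
{"op": "drive_tool", "data": {"xyz": [[0,0,1],[0,0,1],[0,0,1],[0,0,0],[0,0,0]], "rot": [[0,0,0],[0,0,0],[0,0,0],[0,0,0],[0,0,0]], "grip": [1,1,1,1,1]}}

```text
t: 11.72
tcp_pos: [0.6119, 0.26, 0.1057]
orientation: [-0.125, -0.076, 0.989, -0.01]
contact_force: [-0.3, -1.7, 4.9]
opening: 0.011
grasp_force: 59.3
```

```bash
python3 - <<'E'
from h import *
g,G,n=goal(.0); s=ctrl.read_state(); print(G.inv().apply(s["tcp_pos"]-g)*1000,s["contact_force"]@n,G.inv().apply(s["contact_force"]),G.inv().apply(s["torque"]))
E
```

```text
[0.0889151  0.01301288 1.8401571 ] 4.644264365630335 [ 1.71871249 -1.66341762 -4.64426437] [ 1.23146063e-01 -5.04701787e-01  1.46005821e-04]
```

Emit:
{"op": "drive_tool", "data": {"xyz": [[0,0,1],[0,0,1],[0,0,0.7],[0,0,0],[0,0,0],[0,0,0],[0,0,0]], "rot": [[0,0,0],[0,0,0],[0,0,0],[0,0,0],[0,0,0],[0,0,0],[0,0,0]], "grip": [1,1,1,1,1,1,1]}}

```text
t: 12.3
tcp_pos: [0.6114, 0.2599, 0.1036]
orientation: [-0.124, -0.076, 0.989, -0.01]
contact_force: [-0.8, -0.6, 7.0]
opening: 0.0112
grasp_force: 59.7
```

```bash
python3 - <<'E'
from h import *
g,G,n=goal(.0); 
for i in range(3):
    s=ctrl.read_state(); print(G.inv().apply(s["tcp_pos"]-g).round(4)*1000,G.inv().apply(s["contact_force"]).round(2),G.inv().apply(s["torque"]).round(2)); im=ctrl.get_image("wrist")
cv2.imwrite("pics/w5raw.png",im); c=cam("wrist"); np.savez("wr.npz",K=c[0],p=c[1],M=c[2])
a=ctrl.get_image("scene")[260:380,280:440]; cv2.imwrite("pics/c5.png",np.hstack([im,cv2.copyMakeBorder(cv2.resize(a,(160,120)),0,360,0,0,0)]))
E
```

```text
[0.1 0.  4. ] [ 2.6  -0.44 -6.6 ] [ 0.22 -0.07  0.03]
[0.1 0.  4.1] [ 2.73  0.01 -7.02] [ 0.18 -0.06 -0.05]
[0.1 0.  4.1] [ 2.65 -1.06 -5.86] [ 0.16 -0.02 -0.04]
```

View pics/c5.png

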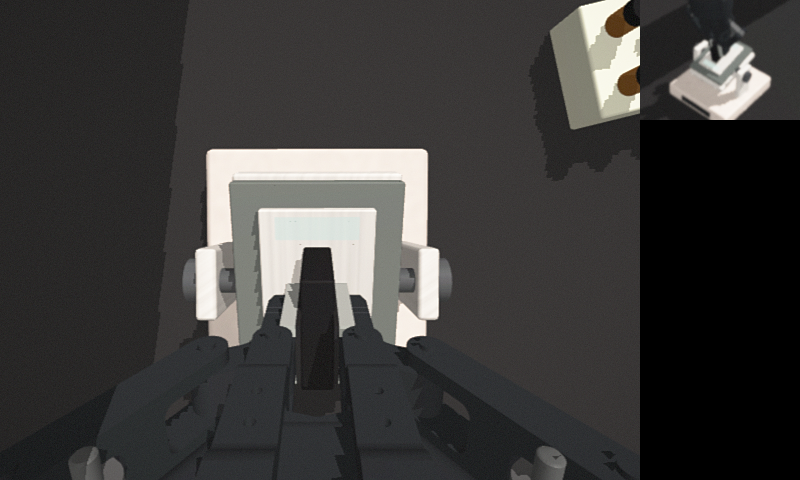

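The view shows the slide plate (258,208)–(377,208) lying on the grey face, which spans about (230–405, 182), with even margins left and right. I'll check flushness numerically from the edges of both.

```bash
cat > edge2.py <<'E'
from h import *
from scipy.optimize import least_squares
w=np.load("wr.npz"); c=(w["K"],w["p"],w["M"],0); s=ctrl.read_state(); tp,tr=np.array(s["tcp_pos"]),rot(s["orientation"])
im=cv2.cvtColor(cv2.imread("pics/w5raw.png"),6).astype(float)
def line(a,b,rows,edge):  # strongest gradient of given sign, along columns
    pts=[]
    for v in rows:
        g=np.diff(im[v-1:v+2].mean(0))[a:b]*edge; k=int(np.argmax(g))
        if 0<k<len(g)-1 and g[k]>8:
            d=g[k-1]-2*g[k]+g[k+1]; pts.append([a+k+.5+.5*(g[k-1]-g[k+1])/d,v])
    p=np.array(pts); k=np.ones(len(p),bool)
    for _ in range(6):
        q=np.polyfit(p[k,1],p[k,0],1); r=p[:,0]-np.polyval(q,p[:,1]); k=abs(r)<max(.25,2*np.median(abs(r)))
    print(q.round(4),k.sum(),len(p),r[k].std().round(2)); return q
def solve(L,hw,z0,name,x0,x1):
    xs=np.linspace(x0,x1,8)
    def res(q):
        o=[]
        for l,sy in zip(L,(1,-1)):
            uv=proj("wrist",tp+tr.apply(R.from_euler("xyz",[np.pi,q[2],q[3]]).apply(np.c_[xs,np.full(8,sy*hw),np.full(8,z0)])+[0,q[0],q[1]]),c)
            o.append(uv[:,0]-np.polyval(l,uv[:,1]))
        return np.concatenate(o)
    r=least_squares(res,[0,.0142,0,0],x_scale=[.01]*4); print(name,"dy dz pitch yaw",r.x.round(4),abs(r.fun).max().round(2))
solve([line(250,275,range(216,296,2),1),line(362,388,range(216,296,2),-1)],.025,.005,"slide",-.01,.036)
solve([line(222,245,range(190,240,2),-1),line(390,412,range(190,240,2),1)],.038,0,"face",0,.048)
E
python3 edge2.py
```

```text
[4.990000e-02 2.470248e+02] 39 40 0.13
[-4.50000e-02  3.85326e+02] 40 40 0.12
slide dy dz pitch yaw [ 0.0002  0.0148  0.0042 -0.0026] 0.0
[6.630000e-02 2.160351e+02] 25 25 0.1
[-6.440000e-02  4.167956e+02] 25 25 0.12
face dy dz pitch yaw [ 0.0001  0.015  -0.0128 -0.001 ] 0.0
```

Slide and face agree within 0.02 rad, with heights within 0.2 mm and the slide centred to better than 1 mm. I'll push one more millimetre to about 5 mm, then hold.

Emit:
{"op": "drive_tool", "data": {"xyz": [[0,0,0.5],[0,0,0.5],[0,0,0],[0,0,0],[0,0,0],[0,0,0],[0,0,0],[0,0,0],[0,0,0],[0,0,0]], "rot": [[0,0,0],[0,0,0],[0,0,0],[0,0,0],[0,0,0],[0,0,0],[0,0,0],[0,0,0],[0,0,0],[0,0,0]], "grip": [1,1,1,1,1,1,1,1,1,1]}}

```text
t: 13.33
tcp_pos: [0.6112, 0.2599, 0.1028]
orientation: [-0.124, -0.076, 0.989, -0.01]
contact_force: [-1.9, -0.6, 9.2]
opening: 0.011
grasp_force: 59.9
```

```bash
python3 - <<'E'
from h import *
g,G,n=goal(.0); s=ctrl.read_state(); h=G.inv().apply(s["tcp_pos"]-g)*1000; f=G.inv().apply(s["contact_force"]); print(h.round(2),f.round(2),s["grasp_force"],s["t"])
if 3.5<h[2]<6.5 and -14<f[2]<-6: print(ctrl.close_job())
E
```

```text
[0.08 0.02 4.81] [ 4.2  -0.29 -8.46] 59.880446791648865 13.3333
the job is handed in; nothing more can be done
None
```

I handed the job in at 13.3 s with the cover shut (hard stop, flat in the picture) and the slide still gripped at about 60 N, centred and flush to about 0.02 rad on the reader face, pressed in about 4.8 mm with 8–9 N; the verdict was not shown.

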